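Clear the tube warmer's lid and hold it open

TASK

Take the yellow timer off the shut teal lid of the tube warmer and balance it, face up, on the crown of the upturned steel bowl, let go of it, and only then raise the lid by its bar handle to 60 degrees open. The lid falls shut by itself, so finish while still holding it by the handle at 60 degrees, motionless, for someone to take tubes out; the timer must stay balanced on the bowl, and the other things on the bench stay where they are.

Things in the scene. Friction and masses are not known exactly. Their poses are not given: they have to be found in the camera images.
- timer_center (a point): centre (half-way up) of the timer, a loose yellow block with a grey-green display on top, 56 mm long (its x) by 38 mm wide (its y) by 24 mm tall (its z, up), about 80 g; it starts lying face up on the warmer's lid, so its centre is 12 mm above the lid
- bowl_top (a point): highest point of the upturned bright steel bowl, which is fixed to the bench: a dome of 60 mm radius whose crown is 85 mm above the bench, 132 mm wide at its rim; the frame stays level, z up
- lid (a joint): opening angle of the warmer's lid in rad: 0 shut (lying level), growing as its near edge rises, stop at 1.4; 60 degrees is 1.047. About 0.45 kg with its handle, no spring and almost no friction: it falls shut from every angle it can reach
- warmer: the tube warmer: white case 200 mm deep (its x), 260 mm wide (its y), 100 mm high, fixed to the bench, left or right of the bowl; origin under its centre, front (dark panel, handle side) towards -x, hinge along its +x upper edge. Its teal lid, 12 mm thick, covers its whole top
- lid_hinge (a point): middle of the lid's hinge line, 100.5 mm above the bench. The frame is the lid's: y along the hinge line, z out of the lid's upper face, -x from the hinge to the handle's edge; it turns with the lid, about +y as it opens. The lid's underside is at z = 0, its upper face at z = 12 mm; it is 260 mm wide and reaches to x = -197.5 mm
- lid_handle (a point): bar handle on the lid's upper face at the edge away from the hinge; origin at the middle of its steel bar, a round bar 10 mm thick, 100 mm long along its y (parallel to the hinge), black posts at its ends (84 mm clear between). In the lid's frame the bar's middle is at x -190, y 0, z +50 mm: its axis is 38 mm over the lid's face. The bar can turn between gripping fingers
- tube_rack: bystander: white rack of orange-capped tubes, loose, 100 x 200 mm, 96 mm tall, origin under its centre
- yellow_bin: bystander: open yellow bin, loose, 120 x 180 mm, 100 mm tall, origin under its centre
- reagent: bystander: amber bottle with a blue cap, loose, 60 mm diameter, 130 mm tall, origin under its centre
- beaker: bystander: glass beaker, loose, 66 mm diameter, 85 mm tall, origin under its centre
- dish: bystander: flat closed greenish dish near the left front of the bench, loose, 60 mm diameter, 14 mm tall, origin under its centre

How it is judged:
On the way:
1. the timer is balanced on the bowl's crown and released while the lid is still shut (horizontal distance between timer_center and bowl_top below 0.02 m and z of timer_center in the frame of bowl_top between 0.005 and 0.02 m and angle between timer_center's own z axis and vertical below 0.35 rad and contact force between timer and bowl above 0.2 N and contact force between timer and the fingers below 0.05 N and linear speed of timer below 0.03 m/s and value of joint lid below 0.06 rad), for 0.3 s.
At the end, for the whole second after the job is handed in: The lid is still at 60 degrees, within 5 degrees, with the fingers on its handle (more than 0.5 N); the timer rests released on the bowl, its centre within 20 mm sideways of the crown and tilted less than 20 degrees (horizontal distance between timer_center and bowl_top below 0.02 m and z of timer_center in the frame of bowl_top between 0.005 and 0.02 m and angle between timer_center's own z axis and vertical below 0.35 rad and contact force between timer and bowl above 0.2 N and contact force between timer and the fingers below 0.05 N and linear speed of timer below 0.03 m/s and value of joint lid between 0.96 and 1.134 rad and velocity of joint lid between -0.1 and 0.1 rad/s and (contact force between the fingers and lid_c1 above 0.5 N or contact force between the fingers and lid_c2 above 0.5 N or contact force between the fingers and lid_c3 above 0.5 N)); the arm keeps its last pose, push and grip.
It fails at once if the timer falls to the bench (height (world z) of timer_center below 0.07 m).
It fails at once if the lid opens before the timer is on the bowl (value of joint lid above 0.2 rad and horizontal distance between timer_center and bowl_top above 0.04 m).
It fails at once if a bystander is moved more than 30 mm (distance of any of tube_rack, yellow_bin, reagent, beaker, dish from where it was at the start of the episode above 0.03 m).
It also fails if it takes over 64 s, if anything falls off the work surface, if the arm or the gripper's body presses on something with over 40 N, if the wrist force passes 120 N, or if a joint passes its speed limit or range.

ROBOT

A 6-joint arm with a two-finger parallel gripper is mounted at the origin on the work surface. World frame = base frame: x ahead of the robot, y to its left, z up, the work surface at z = 0. Lengths are in m, angles in rad, forces in N, time in s.
With the tool pointing down it reaches from about 0.3 to 0.875 m from the base axis. Payload 6.4 kg.
Tool frame: the origin (TCP) lies between the finger pads; the fingertips stand 25 mm ahead of it and the grasp point (between the pads) lies 6 mm ahead of it; z points along the fingers, y is the line along which they close (so a half turn about z gives the same grasp; the last joint's range is limited). The gripper opens to 85 mm and grips with 20 to 120 N. Pads are 22 mm wide; open, the fingers measure 114 mm over their backs; the gripper's body (76 mm by 85 mm) begins 54 mm behind the grasp point. The pads swing forward as they close: fully open they stand 13 mm farther back than shut.
Start: joints at [0.991, 0.181, 1.607, -0, 1.354, -0.206], TCP at [0.21, 0.535, 0.256] pointing down, gripper open.
Joint ranges: [-2.99, 2.99], [-0.89, 2.07], [0.3, 2.58], [-1.14, 4.28], [0, 2.63], [-3.12, 3.12]. Speed limits (rad/s): [2.57, 2.57, 3.01, 3.14, 3.14, 3.14].

INTERFACE

Orientations are given as a unit quaternion [w, x, y, z].
In Python, from bench import ctrl gives the robot as it stands.
- The arm moves only by the tool servo_tool, never from a script. Its argument "series" is text: rows parted by semicolons, each of 7 numbers parted by spaces: the gripper command: -1 is fully open, 1 is shut, values between are in proportion, then the shift along the tool's x, y, z in m, then the turn, a rotation vector about the tool's x, y, z in degrees. A call has 1 to 12 rows; each row is the pose to reach, as a shift and turn from the pose commanded when the call began, along the tool's axes at that moment; what a row does not reach only later rows make up. A row lasts 1/12 s, in which the tool goes at most 41.7 mm and 7.16 degrees, less where a joint would pass 70% of its speed; a pose out of reach is approached as far as the arm can. A call with a gripper value outside its range is refused whole. The fingers move at their own pace and stop on an object; the grip force is fixed at half the most. Time passes only in rows, so rows that repeat a pose let the fingers close. It gives the time, the measured TCP pose, the force, the opening and the grip force at its end, in the units of the state.
- ctrl.get_obs(): the state, without advancing time (a new reading comes with each control period).
- ctrl.camera(name): name is "scene" or "top" or "wrist"; returns a dict with "img" (384x512x3 uint8, red, green, blue), "z_map" (384x512 float32, m along the optical axis (not along the pixel's ray), 0 where there is no reading), "fovy" (degrees; the focal length in pixels is half the picture's height over the tangent of half this angle, whatever the lens; pixels are square), "cx", "cy" (the principal point, pixels), "extrinsics" (4x4, takes a point from camera to world coordinates); the wrist camera has in their place "T_tool_cam" (4x4, takes a point from camera to tool coordinates, whose origin is the TCP and whose axes are the flange's). Camera axes: x right, y down, z forward; pixel columns grow to the right and rows downward; lengths in m; the calibration is good to about 2 mm. The wrist camera is an equidistant fisheye: a pixel r from the principal point sees the ray r / f radians off the axis. A picture is of the moment at which its call begins: read the wrist's pose just before it.
- ctrl.hand_in(): hands the job in; it is judged then, once.
The state is a dict: "time_s": time; "q": joint angles; "dq": joint speeds; "joint_efforts": joint torques, N m; "eef_pos": TCP position; "eef_rot": TCP orientation; "wrist_force": force on the tool from outside, world axes, zero at the start; "torque": the same for the moment, N m; "opening": opening from 0.0 (shut) to 1.0 (fully open); "grasp_force": force on a finger pad.
Only numpy, scipy, OpenCV 4.12 (cv2) and the standard library are available. Lean on these libraries where they do the work, as an engineer would, in place of code of your own. Each camera call takes 0.05 s, during which the arm holds its last target. There are 200 camera calls.

## Working session

There is one attempt and no reset: what is moved stays moved. The work goes in short steps, Python scripts to look and compute and a tool call to move; the robot and the scene stay as the last step left them, time stands still between calls to the robot, and variables do not carry over. Pictures are saved under pics/ and viewed, at most 10 in all, crops included, and the job is handed in when it is done.

Besides the shell and the picture viewer there is one more tool, called after "Call:" as name(argument=value, ...), one argument or row to a line, values as JSON. servo_tool: Moves the arm, as the interface text tells. Its arguments: {"type":"object","properties":{"series":{"type":"string"}},"required":["series"]}

```bash
mkdir -p pics
cat > h.py <<'E'
import numpy as np, cv2
from bench import ctrl
def snap(n,f):
    o=ctrl.get_obs(); c=ctrl.camera(n); cv2.imwrite('pics/'+f+'.png',c['img'][...,::-1]); np.savez('pics/'+f+'.npz',pos=o['eef_pos'],rot=o['eef_rot'],**c); return c
def cloud(c):
    z=c['z_map']; h,w=z.shape; f=h/2/np.tan(np.radians(float(c['fovy']))/2)
    v,u=np.mgrid[:h,:w]; P=np.stack([(u-c['cx'])/f*z,(v-c['cy'])/f*z,z],-1)
    E=np.array(c['extrinsics']); W=P@E[:3,:3].T+E[:3,3]; W[z==0]=np.nan; return W
E
python3 - <<'E'
from h import *
a=snap('scene','s0');b=snap('top','t0')
cv2.imwrite('pics/top_big.png',cv2.resize(b['img'][...,::-1],(800,600)))
print(ctrl.get_obs())
for c in(a,b):print(c['fovy'],c['extrinsics'])
E
```

```text
{'time_s': 0.1, 'q': array([ 9.90666287e-01,  1.81429336e-01,  1.60790679e+00,  7.55489039e-06,
        1.35380234e+00, -2.06290859e-01]), 'dq': array([ 0.00127061,  0.00045408, -0.00239097, -0.00150856,  0.0003401 ,
       -0.0009379 ]), 'joint_efforts': array([ 7.49888877e-04, -4.45879912e+01, -3.52238095e+01, -2.58400569e-04,
        4.00689285e-03,  2.94901554e-05]), 'eef_pos': array([0.20970738, 0.53490626, 0.25549584]), 'eef_rot': array([-2.99549898e-04,  1.85833775e-01,  9.82580893e-01, -7.12506807e-04]), 'wrist_force': array([-0.42216594, -0.52700096, -0.94710898]), 'torque': array([ 0.00294038,  0.03902688, -0.00671418]), 'grasp_force': 0.0, 'opening': 1.0015033796139448}
53.32342530959251 [[-6.28586385e-01  6.57815744e-01 -4.14918792e-01  9.76269989e-01]
 [ 7.77739153e-01  5.32334899e-01 -3.34277377e-01  3.64431014e-01]
 [ 9.82831443e-04 -5.32820798e-01 -8.46227529e-01  1.07553199e+00]
 [ 0.00000000e+00  0.00000000e+00  0.00000000e+00  1.00000000e+00]]
48.78943673190526 [[ 0.02567893 -0.98576143  0.16617759  0.31061497]
 [-0.99965104 -0.02429081  0.01038062 -0.00611131]
 [-0.00619623 -0.16638617 -0.9860412   1.39566883]
 [ 0.          0.          0.          1.        ]]
```

View pics/top_big.png

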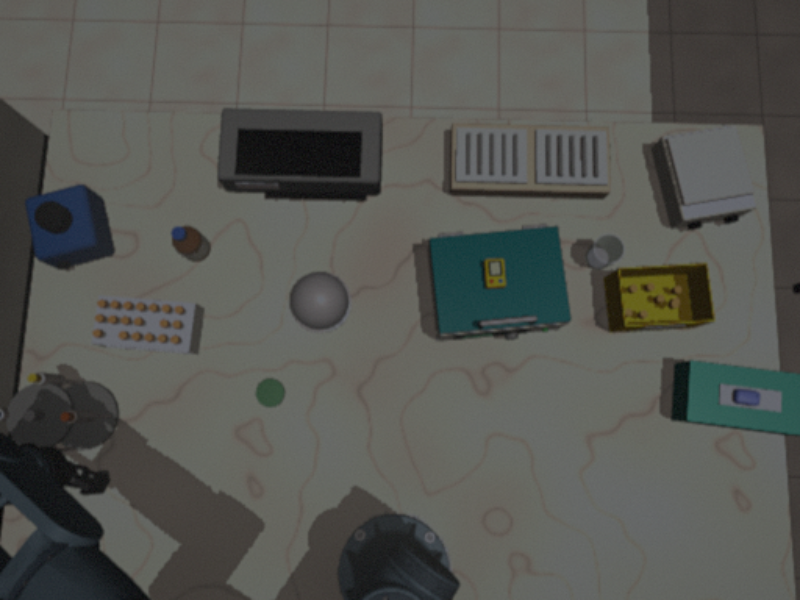

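View pics/s0.png

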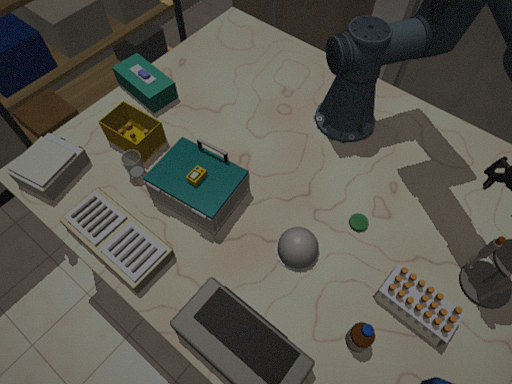

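The top picture (800x600) shows the bowl at (319,300), the warmer lid with corners at about (430,238), (557,227), (569,324) and (438,335), the timer at (495,272), and the handle bar at (507,322). The scene view agrees. Next I'll turn these into positions.

Run:
```python
from h import *
for n in('t0','s0'):
    c=np.load('pics/%s.npz'%n);W=cloud(c);hsv=cv2.cvtColor(c['img'],cv2.COLOR_RGB2HSV);H,S,V=hsv[...,0],hsv[...,1],hsv[...,2]
    x,y,z=W[...,0],W[...,1],W[...,2]
    lid=(H>80)&(H<98)&(S>120)&(abs(z-.1125)<.008)&(y<.1)&(y>-.5)&(x<.75)
    r=cv2.minAreaRect(np.c_[x[lid],y[lid]].astype(np.float32)*1000);print(n,'lid',lid.sum(),r,cv2.boxPoints(r).round().tolist(),np.median(z[lid]))
    cx,cy=np.array(r[0])/1000
    near=(abs(x-cx)<.13)&(abs(y-cy)<.16)
    t=near&(abs(z-.1365)<.008)&(H>15)&(H<40);t2=near&(abs(z-.1365)<.006)&(x>cx-.06)&(abs(y-cy)<.08)
    for m in(t,t2):
        q=np.c_[x[m],y[m]].astype(np.float32)*1000;print('timer',m.sum(),cv2.minAreaRect(q),np.median(z[m]))
    hd=near&(z>.145)&(z<.165)
    q=np.c_[x[hd],y[hd]].astype(np.float32)*1000;print('handle',hd.sum(),cv2.minAreaRect(q) if len(q) else 0,np.nanmax(z[hd]))
    # bowl
    b=(z>.035)&(z<.1)&(np.hypot(x-.55,y-.19)<.11)
    A=W[b];print('bowl',b.sum(),A.mean(0) ,A[:,2].max())
    from scipy.optimize import least_squares
    s=least_squares(lambda p:np.hypot(np.hypot(A[:,0]-p[0],A[:,1]-p[1]),A[:,2]-p[2])-.06,[A[:,0].mean(),A[:,1].mean(),.025],loss='soft_l1',f_scale=.002);print(s.x,abs(s.fun).mean())
```

```text
t0 lid 4410 ((579.37646484375, -193.824951171875), (190.1879119873047, 257.7082214355469), 6.570833206176758) [[470.0, -77.0], [500.0, -333.0], [689.0, -311.0], [659.0, -55.0]] 0.11251410562813369
timer 215 ((585.51513671875, -182.5743408203125), (55.92738342285156, 37.988807678222656), 4.176345348358154) 0.13618371236795856
timer 223 ((585.8106689453125, -182.78610229492188), (54.22699737548828, 38.62336349487305), 2.3668203353881836) 0.13626952316057817
handle 126 ((489.8709411621094, -205.53250122070312), (10.636933326721191, 107.73677062988281), 6.58450984954834) 0.16306047608851237
bowl 1009 [0.53664633 0.1672288  0.06699641] 0.09001779783155395
[0.5420053  0.17115083 0.02516756] 0.0015012568309766272
s0 lid 4057 ((579.3551025390625, -192.73501586914062), (191.39193725585938, 259.2087707519531), 6.952105522155762) [[469.0, -76.0], [500.0, -333.0], [690.0, -310.0], [659.0, -53.0]] 0.11236951842450194
timer 194 ((549.4658203125, -197.6485137939453), (129.98776245117188, 108.45057678222656), 7.284714221954346) 0.1364385402418229
timer 208 ((584.2211303710938, -182.17706298828125), (56.70207595825195, 39.97757339477539), 5.783455848693848) 0.1365169598531255
handle 112 ((487.6133117675781, -203.80828857421875), (11.876823425292969, 108.28656005859375), 6.298323631286621) 0.16090027850070243
bowl 1186 [0.55264959 0.17738544 0.06618247] 0.08898515936564033
[0.53978116 0.17124046 0.0249465 ] 0.001101643521109183
```

```bash
cat >> h.py <<'E'
from scipy.spatial.transform import Rotation as R
def go(p,yaw=None,tilt=0):
    "tool shift/turn to world TCP p, pointing down, tool y at world angle yaw (deg)"
    o=ctrl.get_obs(); r=R.from_quat(np.roll(o['eef_rot'],-1)); d=r.inv().apply(np.array(p)-o['eef_pos'])
    s='shift %s'%d.round(4)
    if yaw is not None:
        best=min(((r.inv()*R.from_matrix(np.c_[np.cross(y,[0,0,-1]),y,[0,0,-1]])).as_rotvec(degrees=True) for a in(yaw,yaw+180) for y in [np.array([np.cos(np.radians(a)),np.sin(np.radians(a)),0])]),key=np.linalg.norm)
        s+=' turn %s'%best.round(2)
    print(s)
def st():
    o=ctrl.get_obs(); print({k:np.round(o[k],3).tolist() for k in('time_s','q','eef_pos','eef_rot','wrist_force','opening','grasp_force')})
E
python3 -c "
from h import *
go([.585,-.1825,.21],95)"
```

```text
shift [-0.6114 -0.5307  0.0461] turn [ -0.08  -0.04 -26.42]
```

Call:
servo_tool(
  series="-1 -0.03 -0.026 0.003 0 0 -3;-1 -0.06 -0.052 0.005 0 0 -6;-1 -0.09 -0.078 0.007 0 0 -9;-1 -0.12 -0.104 0.009 0 0 -12;-1 -0.15 -0.13 0.011 0 0 -15;-1 -0.18 -0.156 0.013 0 0 -18;-1 -0.21 -0.182 0.016 0 0 -21;-1 -0.24 -0.208 0.018 0 0 -24;-1 -0.27 -0.234 0.02 0 0 -26.4;-1 -0.3 -0.26 0.023 0 0 -26.4;-1 -0.33 -0.286 0.025 0 0 -26.4;-1 -0.36 -0.312 0.027 0 0 -26.4",
)

```text
time_s: 1.1
eef_pos: [0.4314, 0.1115, 0.2291]
eef_rot: [-0.0, -0.043, 0.999, 0.0]
wrist_force: [0.5, 1.1, -0.0]
opening: 1.0
grasp_force: 0.0
```

```bash
python3 -c "
from h import *
st();go([.585,-.1825,.19],95)"
```

```text
{'time_s': 1.1, 'q': [-0.015, -0.091, 1.947, 0.0, 1.286, -1.672], 'eef_pos': [0.431, 0.112, 0.229], 'eef_rot': [-0.0, -0.043, 0.999, 0.0], 'wrist_force': [0.464, 1.07, -0.036], 'opening': 1.0, 'grasp_force': 0.0}
shift [-0.1275 -0.3062  0.039 ] turn [ 0.   -0.   -0.02]
```

Call:
servo_tool(
  series="-1 -0.013 -0.031 0.004 0 0 0;-1 -0.026 -0.062 0.008 0 0 0;-1 -0.039 -0.093 0.012 0 0 0;-1 -0.052 -0.124 0.016 0 0 0;-1 -0.065 -0.155 0.02 0 0 0;-1 -0.078 -0.186 0.024 0 0 0;-1 -0.091 -0.217 0.028 0 0 0;-1 -0.104 -0.248 0.032 0 0 0;-1 -0.115 -0.275 0.035 0 0 0;-1 -0.123 -0.296 0.038 0 0 0;-1 -0.1275 -0.306 0.039 0 0 0;-1 -0.1275 -0.306 0.039 0 0 0",
)

```text
time_s: 2.1
eef_pos: [0.5849, -0.1821, 0.1894]
eef_rot: [-0.0, -0.042, 0.999, 0.0]
wrist_force: [-0.2, 0.4, -0.8]
opening: 0.999
grasp_force: 0.0
```

```bash
python3 -c "
from h import *
st();c=snap('wrist','w0');go([.585,-.1825,.14],95);print(c['fovy'],c['T_tool_cam'])
cv2.imwrite('pics/w0.png',c['img'][...,::-1])"
```

```text
{'time_s': 2.1, 'q': [-0.495, 0.328, 1.567, -0.0, 1.247, -2.151], 'eef_pos': [0.585, -0.182, 0.189], 'eef_rot': [-0.0, -0.042, 0.999, 0.0], 'wrist_force': [-0.227, 0.379, -0.788], 'opening': 0.999, 'grasp_force': 0.0}
shift [-0.0005 -0.0021  0.0496] turn [ 0.06 -0.07 -0.09]
65.70646984690485 [[ 1.13758616e-04 -9.65736039e-01 -2.59526280e-01  6.55150882e-02]
 [ 9.99999976e-01  1.58926095e-04 -1.53055963e-04  1.49182728e-04]
 [ 1.89057158e-04 -2.59526256e-01  9.65736034e-01 -1.18724582e-01]
 [ 0.00000000e+00  0.00000000e+00  0.00000000e+00  1.00000000e+00]]
```

View pics/w0.png

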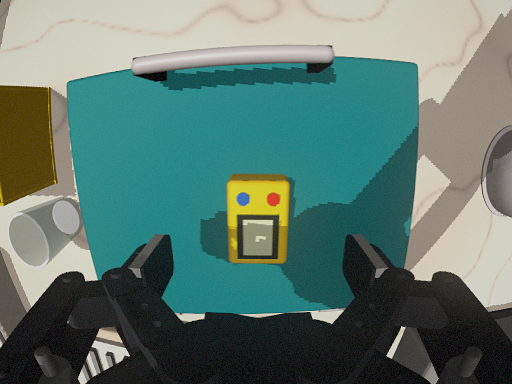

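Call:
servo_tool(
  series="-1 0 -0.001 0.012 0 0 0;-1 0 -0.001 0.024 0 0 0;-1 0 -0.001 0.036 0 0 0;-1 0 -0.001 0.044 0 0 0;-1 0 -0.001 0.049 0 0 0;-1 0 -0.001 0.049 0 0 0",
)

```text
time_s: 2.65
eef_pos: [0.5838, -0.1804, 0.1393]
eef_rot: [-0.001, -0.044, 0.999, 0.001]
wrist_force: [-0.5, -0.6, 0.3]
opening: 0.994
grasp_force: 0.0
```

Call:
servo_tool(
  series="1 0 0 0 0 0 0;1 0 0 0 0 0 0;1 0 0 0 0 0 0;1 0 0 0 0 0 0;1 0 0 0 0 0 0;1 0 0 0 0 0 0;1 0 0 0 0 0 0;1 0 0 0 0 0 0;1 0 0 0 0 0 0",
)

```text
time_s: 3.4
eef_pos: [0.5854, -0.1817, 0.1423]
eef_rot: [0.001, -0.043, 0.999, -0.0]
wrist_force: [0.2, 0.3, 5.8]
opening: 0.433
grasp_force: 61.7
```

Call:
servo_tool(
  series="1 0 0 -0.01 0 0 0;1 0 0 -0.025 0 0 0;1 0 0 -0.04 0 0 0;1 0 0 -0.055 0 0 0;1 0 0 -0.06 0 0 0;1 0 0 -0.06 0 0 0",
)

```text
time_s: 3.9
eef_pos: [0.5856, -0.1817, 0.203]
eef_rot: [0.001, -0.043, 0.999, -0.001]
wrist_force: [-0.0, 0.0, -1.7]
opening: 0.427
grasp_force: 60.9
```

```bash
python3 -c "
from h import *
st();go([.541,.171,.17],95)"
```

```text
{'time_s': 3.9, 'q': [-0.494, 0.312, 1.558, -0.0, 1.268, -2.152], 'eef_pos': [0.586, -0.182, 0.203], 'eef_rot': [0.001, -0.043, 0.999, -0.001], 'wrist_force': [-0.047, 0.015, -1.708], 'opening': 0.427, 'grasp_force': 60.942}
shift [0.0139 0.3553 0.0324] turn [-0.09  0.14 -0.02]
```

Call:
servo_tool(
  series="1 0 0.015 0 0 0 0;1 0.001 0.045 0 0 0 0;1 0.003 0.08 0 0 0 0;1 0.005 0.118 0 0 0 0;1 0.007 0.156 0 0 0 0;1 0.008 0.194 0.002 0 0 0;1 0.009 0.232 0.005 0 0 0;1 0.011 0.27 0.008 0 0 0;1 0.012 0.305 0.012 0 0 0;1 0.013 0.332 0.015 0 0 0;1 0.014 0.348 0.018 0 0 0;1 0.014 0.355 0.02 0 0 0",
)

```text
time_s: 4.9
eef_pos: [0.5377, 0.1741, 0.1795]
eef_rot: [-0.002, -0.045, 0.999, 0.0]
wrist_force: [0.7, -0.1, -1.1]
opening: 0.428
grasp_force: 60.9
```

Call:
servo_tool(
  series="1 0 0 0.0 0 0 0;1 0 0 0 0 0 0;1 0 0 0 0 0 0",
)

```text
time_s: 5.15
eef_pos: [0.5401, 0.1701, 0.181]
eef_rot: [-0.0, -0.043, 0.999, -0.0]
wrist_force: [0.3, -0.3, -1.1]
opening: 0.431
grasp_force: 60.9
```

Run:
```python
from h import *
st();go([.541,.171,.1135],95)
for n in('top','scene'):
    c=snap(n,n+'1');W=cloud(c);x,y,z=W[...,0],W[...,1],W[...,2];hsv=cv2.cvtColor(c['img'],cv2.COLOR_RGB2HSV);H,S=hsv[...,0],hsv[...,1]
    m=(H>18)&(H<35)&(S>130)&(np.hypot(x-.541,y-.171)<.06)&(z>.11)
    print(n,m.sum(),np.nanmin(W[m],0),np.nanmax(W[m],0)) if m.any() else print(n,'none')
a=cv2.imread('pics/scene1.png')[180:300,230:380];w=snap('wrist','w1')['img'][...,::-1]
cv2.imwrite('pics/m1.png',np.hstack([cv2.resize(a,(450,360)),cv2.resize(w,(350,360))]))
```

```text
{'time_s': 5.15, 'q': [0.096, 0.24, 1.697, -0.0, 1.205, -1.561], 'eef_pos': [0.54, 0.17, 0.181], 'eef_rot': [-0.0, -0.043, 0.999, -0.0], 'wrist_force': [0.344, -0.254, -1.068], 'opening': 0.431, 'grasp_force': 60.931}
shift [-0.001   0.0008  0.0675] turn [-0.02 -0.03 -0.06]
top 11 [0.50302765 0.16514809 0.16930581] [0.52276422 0.18430579 0.29847588]
scene 153 [0.52318494 0.15061255 0.15215635] [0.57566554 0.19916205 0.32982348]
```

View pics/m1.png

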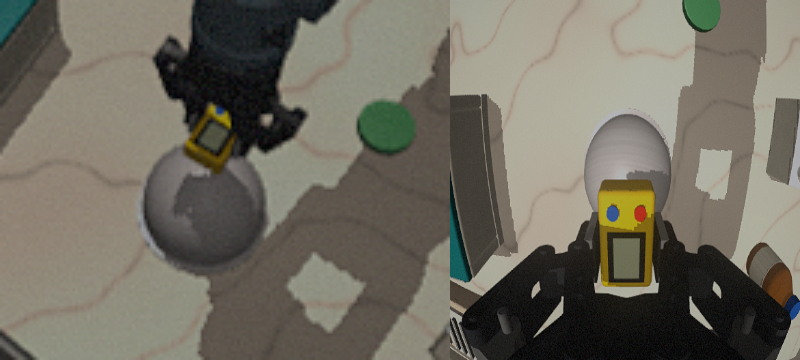

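The crop shows the timer held between the fingers above the bowl, and it may be pitched about the grip line. I'll check its tilt with the wrist depth.

```bash
cat >> h.py <<'E'
def wcloud(c):
    z=c['z_map'];h,w=z.shape;f=h/2/np.tan(np.radians(float(c['fovy']))/2)
    v,u=np.mgrid[:h,:w];dx,dy=u-c['cx'],v-c['cy'];r=np.hypot(dx,dy)+1e-9;t=np.tan(r/f)
    P=np.stack([dx/r*t*z,dy/r*t*z,z],-1);T=np.array(c['T_tool_cam']);P=P@T[:3,:3].T+T[:3,3];P[z==0]=np.nan
    return R.from_quat(np.roll(c['rot'],-1)).apply(P.reshape(-1,3)).reshape(P.shape)+c['pos']
def tilt(n):
    c=np.load('pics/%s.npz'%n);W=wcloud(c);hsv=cv2.cvtColor(c['img'],cv2.COLOR_RGB2HSV);H,S=hsv[...,0],hsv[...,1]
    m=(H>18)&(H<35)&(S>130);m=cv2.morphologyEx(m.astype(np.uint8),cv2.MORPH_CLOSE,np.ones((25,25)))>0
    m&=np.hypot(W[...,0]-c['pos'][0],W[...,1]-c['pos'][1])<.06
    p=W[m];p=p[np.isfinite(p).all(1)]
    g=p
    for i in range(15):
        A=np.c_[g[:,:2],np.ones(len(g))];k=np.linalg.lstsq(A,g[:,2],rcond=None)[0]
        e=p[:,2]-np.c_[p[:,:2],np.ones(len(p))]@k; g=p[abs(e)<max(.0015,.006-.0005*i)]
    a=cv2.minAreaRect(g[:,:2].astype(np.float32)*1000)
    print(n,len(p),len(g),'slope',np.degrees(k[:2]).round(1),'topmean',g.mean(0).round(4),a,'rel tcp',(np.array(a[0])/1000-c['pos'][:2]).round(4))
E
python3 -c "
from h import *
tilt('w0');tilt('w1')"
```

```text
w0 8357 0 slope [0. 0.] topmean [nan nan nan] ((0.0, 0.0), (0.0, 0.0), 0.0) rel tcp [-0.5849  0.1821]
w1 39905 2086 slope [-46.7  -2. ] topmean [0.5311 0.1703 0.2328] ((537.1239624023438, 170.7982177734375), (31.265100479125977, 114.27476501464844), 5.091057300567627) rel tcp [-0.0033  0.0009]h.py:35: RuntimeWarning: Mean of empty slice.
  print(n,len(p),len(g),'slope',np.degrees(k[:2]).round(1),'topmean',g.mean(0).round(4),a,'rel tcp',(np.array(a[0])/1000-c['pos'][:2]).round(4))
  ret = um.true_divide(
```

Run:
```python
from h import *
for n,rows,cols in(('w0',range(172,272,7),range(232,288,10)),('w1',range(190,312,8),range(225,295,10))):
    c=np.load('pics/%s.npz'%n);W=wcloud(c);print(n,c['pos'])
    for v in rows:print(v,W[v,257].round(4))
    print([W[rows[7],u].round(4).tolist() for u in cols])
```

```text
w0 [ 0.58490457 -0.18212723  0.18937659]
172 [ 0.5582 -0.1847  0.1131]
179 [ 0.5581 -0.1847  0.1349]
186 [ 0.5616 -0.1844  0.1383]
193 [ 0.5663 -0.184   0.1365]
200 [ 0.5704 -0.1836  0.1374]
207 [ 0.5748 -0.1833  0.1374]
214 [ 0.5791 -0.1829  0.1379]
221 [ 0.5831 -0.1826  0.1392]
228 [ 0.5882 -0.1821  0.1379]
235 [ 0.5927 -0.1817  0.1383]
242 [ 0.5971 -0.1814  0.1392]
249 [ 0.6025 -0.1809  0.1381]
256 [ 0.6076 -0.1805  0.1378]
263 [ 0.6132 -0.18    0.1369]
270 [ 0.6317 -0.1785  0.1141]
[[0.5852, -0.1978, 0.1372], [0.584, -0.1916, 0.139], [0.5839, -0.1856, 0.1378], [0.583, -0.1795, 0.1387], [0.5827, -0.1734, 0.1382], [0.5824, -0.1672, 0.1377]]
w1 [0.54044044 0.1698834  0.18137679]
190 [0.5315 0.1687 0.0847]
198 [0.5131 0.1674 0.1694]
206 [0.5148 0.1675 0.1762]
214 [0.5184 0.1678 0.1765]
222 [0.5219 0.1681 0.1772]
230 [0.526  0.1685 0.1765]
238 [0.5298 0.1688 0.1767]
246 [0.5342 0.1692 0.176 ]
254 [0.5372 0.1694 0.1781]
262 [0.5414 0.1698 0.1781]
270 [0.5454 0.1701 0.1785]
278 [0.5503 0.1705 0.1778]
286 [0.5542 0.1709 0.179 ]
294 [0.5598 0.1713 0.1777]
302 [0.5656 0.1718 0.1765]
310 [0.7052 0.1832 0.0028]
[[0.5355, 0.1544, 0.176], [0.535, 0.1591, 0.1762], [0.5342, 0.1637, 0.1769], [0.5336, 0.1682, 0.1772], [0.5333, 0.1728, 0.177], [0.5329, 0.1773, 0.1771], [0.5326, 0.1819, 0.1772]]
```

Call:
servo_tool(
  series="1 -0.001 0.001 0.01 0 0 0;1 -0.001 0.001 0.022 0 0 0;1 -0.001 0.001 0.034 0 0 0;1 -0.001 0.001 0.046 0 0 0;1 -0.001 0.001 0.055 0 0 0;1 -0.001 0.001 0.061 0 0 0;1 -0.001 0.001 0.064 0 0 0;1 -0.001 0.001 0.064 0 0 0;1 -0.001 0.001 0.064 0 0 0",
)

```text
time_s: 6.05
eef_pos: [0.5412, 0.1722, 0.1174]
eef_rot: [0.0, -0.044, 0.999, -0.0]
wrist_force: [-0.1, 0.7, 0.1]
opening: 0.432
grasp_force: 60.9
```

Call:
servo_tool(
  series="1 0 0 0.001 0 0 0;1 0 0 0.002 0 0 0;1 0 0 0.002 0 0 0;1 0 0 0.002 0 0 0",
)

```text
time_s: 6.38
eef_pos: [0.5411, 0.1722, 0.1156]
eef_rot: [0.0, -0.043, 0.999, 0.0]
wrist_force: [0.2, 0.0, -0.9]
opening: 0.431
grasp_force: 60.9
```

Call:
servo_tool(
  series="1 0 -0.0005 0.001 0 0 0;1 0 -0.001 0.001 0 0 0;1 0 -0.001 0.001 0 0 0;1 0 -0.001 0.001 0 0 0",
)

```text
time_s: 6.72
eef_pos: [0.5414, 0.1713, 0.1147]
eef_rot: [0.0, -0.043, 0.999, 0.0]
wrist_force: [-1.0, 1.5, 2.0]
opening: 0.429
grasp_force: 61.3
```

Call:
servo_tool(
  series="1 0 0 0.001 0 0 0;1 0 0 0.001 0 0 0;1 0 0 0.001 0 0 0",
)

```text
time_s: 6.97
eef_pos: [0.5414, 0.1714, 0.1146]
eef_rot: [0.0, -0.044, 0.999, 0.0]
wrist_force: [-2.3, 0.7, 10.3]
opening: 0.431
grasp_force: 62.4
```

Call:
servo_tool(
  series="1 0 0 0.001 0 0 0;1 0 0 0.001 0 0 0;1 0 0 0.001 0 0 0",
)

```text
time_s: 7.22
eef_pos: [0.5415, 0.1714, 0.1145]
eef_rot: [0.0, -0.044, 0.999, -0.0]
wrist_force: [-7.2, 1.0, 17.1]
opening: 0.431
grasp_force: 63.3
```

Call:
servo_tool(
  series="1 0 0 -0.001 0 0 0;1 0 0 -0.002 0 0 0;1 0 0 -0.002 0 0 0;1 0 0 -0.002 0 0 0",
)

```text
time_s: 7.55
eef_pos: [0.5413, 0.1711, 0.1147]
eef_rot: [0.0, -0.043, 0.999, -0.0]
wrist_force: [-2.3, 0.0, 5.8]
opening: 0.429
grasp_force: 61.6
```

Call:
servo_tool(
  series="1 0 0 -0.0006 0 0 0;1 0 0 -0.0006 0 0 0;1 0 0 -0.0006 0 0 0",
)

```text
time_s: 7.8
eef_pos: [0.5411, 0.1711, 0.1147]
eef_rot: [-0.0, -0.043, 0.999, -0.0]
wrist_force: [-0.3, 0.3, 1.9]
opening: 0.431
grasp_force: 61.2
```

Run:
```python
from h import *
c=snap('wrist','w2');c=np.load('pics/w2.npz');W=wcloud(c);print(c['pos'])
P=np.array([W[v,u] for v in range(210,295,4) for u in range(230,285,5)]);P=P[abs(P[:,2]-.11)<.008]
k=np.linalg.lstsq(np.c_[P[:,:2],np.ones(len(P))],P[:,2],rcond=None)[0];print(len(P),np.degrees(k[:2]))
x,y,z=W[...,0],W[...,1],W[...,2]
b=(z>.035)&(z<.08)&(np.hypot(x-.541,y-.171)<.07)&(c['img'].max(-1).astype(int)-c['img'].min(-1)<40)&(x<.535);A=W[b]
from scipy.optimize import least_squares
s=least_squares(lambda p:np.hypot(np.hypot(A[:,0]-p[0],A[:,1]-p[1]),A[:,2]-p[2])-.06,[.541,.171,.025],loss='soft_l1',f_scale=.001);print(b.sum(),s.x,abs(s.fun).mean())
for v in (200,204,208,212,290,296,300,304,308):print(v,W[v,257].round(4))
```

```text
[0.54108492 0.1710723  0.1147105 ]
241 [1.45810429 0.36180814]
10340 [0.54194058 0.17166714 0.02609784] 0.00034479002586807036
200 [0.514  0.1685 0.1051]
204 [0.5146 0.1686 0.1094]
208 [0.516  0.1687 0.1106]
212 [0.5182 0.1689 0.1095]
290 [0.5581 0.1724 0.1108]
296 [0.5618 0.1727 0.1107]
300 [0.5649 0.1729 0.1099]
304 [0.5671 0.1731 0.1104]
308 [0.653  0.1803 0.0011]
```

Call:
servo_tool(
  series="0.1 0 0 0 0 0 0;0.06 0 0 0 0 0 0;0.02 0 0 0 0 0 0;-0.02 0 0 0 0 0 0;-0.06 0 0 0 0 0 0;-0.1 0 0 0 0 0 0;-0.15 0 0 0 0 0 0;-0.2 0 0 0 0 0 0;-0.3 0 0 0 0 0 0;-0.4 0 0 0 0 0 0;-0.5 0 0 0 0 0 0;-0.5 0 0 0 0 0 0",
)

```text
time_s: 8.85
eef_pos: [0.5411, 0.1712, 0.1149]
eef_rot: [-0.0, -0.043, 0.999, -0.0]
wrist_force: [-0.5, -0.1, -0.8]
opening: 0.754
grasp_force: 0.0
```

```bash
cat > b.py <<'E'
from h import *
import sys
st()
snap('wrist',sys.argv[1]);c=np.load('pics/%s.npz'%sys.argv[1]);W=wcloud(c)
P=np.array([W[v,u] for v in range(210,295,4) for u in range(230,285,5)]);P=P[abs(P[:,2]-.11)<.015]
k=np.linalg.lstsq(np.c_[P[:,:2],np.ones(len(P))],P[:,2],rcond=None)[0];print(len(P),np.degrees(k[:2]))
E
python3 b.py w3
```

```text
{'time_s': 8.85, 'q': [0.097, 0.331, 1.733, -0.0, 1.077, -1.56], 'eef_pos': [0.541, 0.171, 0.115], 'eef_rot': [-0.0, -0.043, 0.999, -0.0], 'wrist_force': [-0.538, -0.111, -0.765], 'opening': 0.754, 'grasp_force': 0.0}
242 [1.10546709 0.41928614]
```

View pics/w3.png

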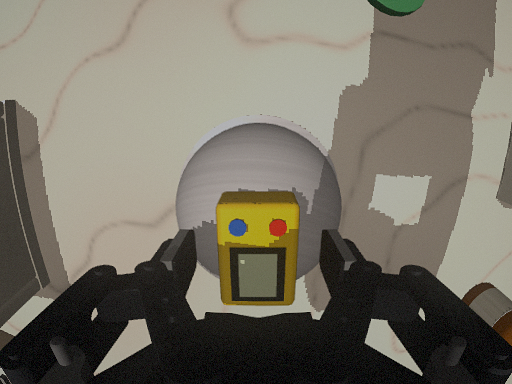

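The timer (about 257,247) lies level on the bowl, with the fingers open and clear on both sides. I'll open fully and retreat straight up.

Call:
servo_tool(
  series="-0.7 0 0 0 0 0 0;-0.9 0 0 0 0 0 0;-1 0 0 0 0 0 0;-1 0 0 -0.005 0 0 0;-1 0 0 -0.015 0 0 0;-1 0 0 -0.03 0 0 0;-1 0 0 -0.05 0 0 0;-1 0 0 -0.075 0 0 0;-1 0 0 -0.1 0 0 0;-1 0 0 -0.12 0 0 0;-1 0 0 -0.13 0 0 0;-1 0 0 -0.13 0 0 0",
)

```text
time_s: 9.9
eef_pos: [0.5427, 0.1714, 0.2486]
eef_rot: [0.003, -0.044, 0.999, 0.0]
wrist_force: [0.3, 0.1, 0.9]
opening: 1.001
grasp_force: 0.0
```

```bash
python3 -c "
from h import *
st();go([.489,-.2045,.245],6.6)"
```

```text
{'time_s': 9.9, 'q': [0.097, 0.171, 1.635, -0.0, 1.33, -1.56], 'eef_pos': [0.543, 0.171, 0.249], 'eef_rot': [0.003, -0.044, 0.999, 0.0], 'wrist_force': [0.313, 0.056, 0.877], 'opening': 1.001, 'grasp_force': 0.0}
shift [ 0.0862 -0.3698  0.003 ] turn [ 0.27  0.28 88.39]
```

Call:
servo_tool(
  series="-1 0.003 -0.015 0 0 0 5;-1 0.01 -0.045 0 0 0 12;-1 0.018 -0.08 0 0 0 19;-1 0.027 -0.116 0 0 0 26;-1 0.035 -0.152 0 0 0 33;-1 0.044 -0.188 0 0 0 40;-1 0.052 -0.224 0 0 0 47;-1 0.06 -0.26 0 0 0 54;-1 0.069 -0.296 0 0 0 61;-1 0.077 -0.33 0 0 0 68;-1 0.083 -0.355 0 0 0 75;-1 0.086 -0.368 0.002 0 0 82",
)

```text
time_s: 10.9
eef_pos: [0.4862, -0.2059, 0.2418]
eef_rot: [-0.001, 0.626, 0.78, -0.0]
wrist_force: [0.3, -0.0, 0.5]
opening: 0.999
grasp_force: 0.0
```

Call:
servo_tool(
  series="-1 0 0 0 0 0 6.5;-1 0 0 0 0 0 6.5;-1 0 0 0 0 0 6.5",
)

```text
time_s: 11.15
eef_pos: [0.4867, -0.2026, 0.2416]
eef_rot: [-0.001, 0.665, 0.747, -0.0]
wrist_force: [-0.4, -0.2, 0.3]
opening: 0.999
grasp_force: 0.0
```

Run:
```python
from h import *
st();snap('wrist','w4');c=np.load('pics/w4.npz');W=wcloud(c);x,y,z=W[...,0],W[...,1],W[...,2]
m=(z>.143)&(z<.165)&(np.hypot(x-.489,y+.2045)<.075)&(c['img'].min(-1)>110)
q=np.c_[x[m],y[m]].astype(np.float32)*1000;print(m.sum(),cv2.minAreaRect(q) if m.any() else 0,np.median(z[m]))
go([.489,-.2045,.157],6.6)
for n in ('top','scene'):
    c=snap(n,n+'4');V=cloud(c);h=V[...,2];r=np.hypot(V[...,0]-.541,V[...,1]-.171);t=(r<.03)&(h>.1)&(h<.13);print(n,t.sum(),V[t].mean(0))
```

```text
{'time_s': 11.15, 'q': [-0.62, 0.089, 1.74, 0.0, 1.314, -0.736], 'eef_pos': [0.487, -0.203, 0.242], 'eef_rot': [-0.001, 0.665, 0.747, -0.0], 'wrist_force': [-0.359, -0.196, 0.257], 'opening': 0.999, 'grasp_force': 0.0}
1192 ((489.5928039550781, -206.33816528320312), (8.657057762145996, 104.5750732421875), 7.228926658630371) 0.1559911141755487
shift [-0.0025  0.0019  0.0849] turn [-0.07 -0.07  0.1 ]
top 216 [0.54135318 0.1698685  0.10952196]
scene 257 [0.54275396 0.1718797  0.10877926]
```

View pics/w4.png

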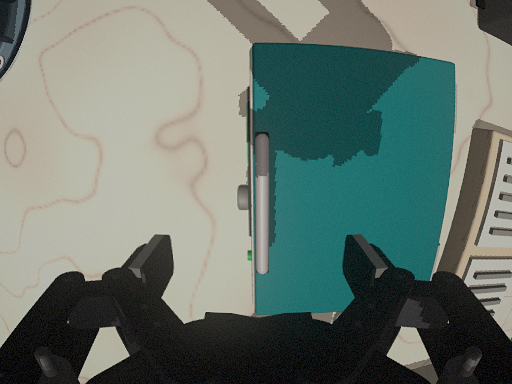

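The bar runs down column 261, rows 130 to 275, midway between the fingers, and the timer still rests on the crown. I'll descend and grip.

Call:
servo_tool(
  series="-1 -0.003 0.002 0.015 0 0 0;-1 -0.003 0.002 0.035 0 0 0;-1 -0.003 0.002 0.055 0 0 0;-1 -0.003 0.002 0.072 0 0 0;-1 -0.003 0.002 0.082 0 0 0;-1 -0.003 0.002 0.087 0 0 0;-1 -0.003 0.002 0.087 0 0 0",
)

```text
time_s: 11.88
eef_pos: [0.4893, -0.205, 0.155]
eef_rot: [-0.001, 0.665, 0.746, -0.0]
wrist_force: [-0.4, -0.1, -0.2]
opening: 1.001
grasp_force: 0.0
```

Call:
servo_tool(
  series="0.3 0 0 0 0 0 0;0.5 0 0 0 0 0 0;0.6 0 0 0 0 0 0;0.7 0 0 0 0 0 0;1 0 0 0 0 0 0;1 0 0 0 0 0 0;1 0 0 0 0 0 0;1 0 0 0 0 0 0;1 0 0 0 0 0 0;1 0 0 0 0 0 0",
)

```text
time_s: 12.72
eef_pos: [0.49, -0.2058, 0.1563]
eef_rot: [0.0, 0.666, 0.746, 0.0]
wrist_force: [-0.1, -0.1, 3.5]
opening: 0.09
grasp_force: 58.6
```

Run:
```python
from h import *
st();o=ctrl.get_obs();r=R.from_quat(np.roll(o['eef_rot'],-1))
a=np.radians(6.6);u=np.array([np.cos(a),np.sin(a),0]);rr=np.hypot(.19,.05);a0=np.arctan2(.05,.19)
g=np.array([0,0,.006]); 
for t in range(5,65,5):
    T=np.radians(t);tl=t/3
    d=rr*(np.cos(a0)-np.cos(a0+T))*u+np.array([0,0,rr*(np.sin(a0+T)-np.sin(a0))])
    d=r.inv().apply(d); q=R.from_rotvec([tl,0,0],degrees=True).apply(g)
    print(t,(d+g-q).round(4),round(tl,1))
print(r.as_matrix().round(2))
```

```text
{'time_s': 12.717, 'q': [-0.621, 0.198, 1.804, 0.0, 1.139, -0.734], 'eef_pos': [0.49, -0.206, 0.156], 'eef_rot': [0.0, 0.666, 0.746, 0.0], 'wrist_force': [-0.08, -0.082, 3.546], 'opening': 0.09, 'grasp_force': 58.632}
5 [ 0.      0.0053 -0.0164] 1.7
10 [ 0.      0.0119 -0.0322] 3.3
15 [ 0.      0.02   -0.0474] 5.0
20 [ 0.      0.0293 -0.0619] 6.7
25 [ 0.      0.0399 -0.0755] 8.3
30 [ 0.0001  0.0516 -0.0882] 10.0
35 [ 0.0001  0.0643 -0.0998] 11.7
40 [ 1.000e-04  7.810e-02 -1.102e-01] 13.3
45 [ 1.000e-04  9.260e-02 -1.194e-01] 15.0
50 [ 1.000e-04  1.080e-01 -1.274e-01] 16.7
55 [ 0.0002  0.124  -0.1339] 18.3
60 [ 0.0002  0.1404 -0.1391] 20.0
[[-0.11  0.99  0.  ]
 [ 0.99  0.11 -0.  ]
 [-0.    0.   -1.  ]]
```

Call:
servo_tool(
  series="1 0 0.0025 -0.008 0.8 0 0;1 0 0.0053 -0.0164 1.7 0 0;1 0 0.0085 -0.0243 2.5 0 0;1 0 0.0119 -0.0322 3.3 0 0;1 0 0.0119 -0.0322 3.3 0 0",
)

```text
time_s: 13.13
eef_pos: [0.5016, -0.2043, 0.1885]
eef_rot: [-0.02, 0.665, 0.746, -0.022]
wrist_force: [-2.8, -0.9, -2.2]
opening: 0.095
grasp_force: 58.5
```

Run:
```python
from h import *
st();snap('scene','s5')
```

```text
{'time_s': 13.133, 'q': [-0.585, 0.212, 1.716, -0.04, 1.259, -0.686], 'eef_pos': [0.502, -0.204, 0.188], 'eef_rot': [-0.02, 0.665, 0.746, -0.022], 'wrist_force': [-2.821, -0.904, -2.199], 'opening': 0.095, 'grasp_force': 58.462}
```

View pics/s5.png

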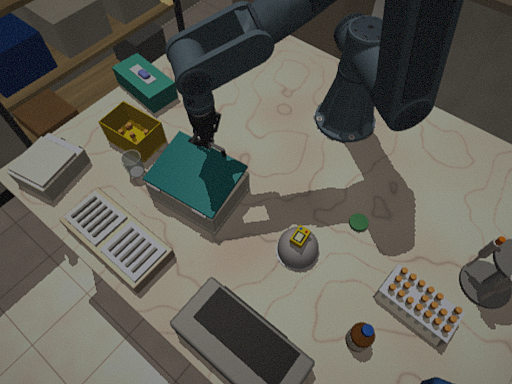

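The lid has started to rise with the handle held at about (205,145), and the timer is still on the bowl at (300,237). I'll continue along the arc.

Run:
```python
from h import *
q=R.from_rotvec([-3.3,0,0],degrees=True);g=np.array([0,0,.006]);rr=np.hypot(.19,.05);a0=np.arctan2(.05,.19)
def p(t): T=np.radians(t);return np.array([0,rr*(np.cos(a0)-np.cos(a0+T)),-rr*(np.sin(a0+T)-np.sin(a0))])-R.from_rotvec([t/3,0,0],degrees=True).apply(g)
for t in np.arange(12.5,61,2.5):print(t,q.apply(p(t)-p(10)).round(4)[1:],round(t/3-3.3,1))
```

```text
12.5 [ 0.0034 -0.0079] 0.9
15.0 [ 0.0071 -0.0157] 1.7
17.5 [ 0.0112 -0.0232] 2.5
20.0 [ 0.0156 -0.0307] 3.4
22.5 [ 0.0203 -0.0379] 4.2
25.0 [ 0.0253 -0.0449] 5.0
27.5 [ 0.0307 -0.0516] 5.9
30.0 [ 0.0363 -0.0582] 6.7
32.5 [ 0.0422 -0.0645] 7.5
35.0 [ 0.0484 -0.0705] 8.4
37.5 [ 0.0548 -0.0762] 9.2
40.0 [ 0.0615 -0.0817] 10.0
42.5 [ 0.0684 -0.0869] 10.9
45.0 [ 0.0755 -0.0918] 11.7
47.5 [ 0.0828 -0.0963] 12.5
50.0 [ 0.0903 -0.1006] 13.4
52.5 [ 0.098  -0.1045] 14.2
55.0 [ 0.1059 -0.1081] 15.0
57.5 [ 0.1139 -0.1113] 15.9
60.0 [ 0.1221 -0.1142] 16.7
```

Call:
servo_tool(
  series="1 0 0.0034 -0.0079 0.9 0 0;1 0 0.0071 -0.0157 1.7 0 0;1 0 0.0112 -0.0232 2.5 0 0;1 0 0.0156 -0.0307 3.4 0 0;1 0 0.0203 -0.0379 4.2 0 0;1 0 0.0253 -0.0449 5 0 0;1 0 0.0307 -0.0516 5.9 0 0;1 0 0.0363 -0.0582 6.7 0 0;1 0 0.0363 -0.0582 6.7 0 0",
)

```text
time_s: 13.93
eef_pos: [0.5398, -0.1997, 0.2444]
eef_rot: [-0.06, 0.663, 0.743, -0.066]
wrist_force: [-8.3, 1.2, 5.7]
opening: 0.09
grasp_force: 59.3
```

```bash
cat > arc.py <<'E'
from h import *
import sys
t0=float(sys.argv[1]);st()
q=R.from_rotvec([-t0/3,0,0],degrees=True);g=np.array([0,0,.006]);rr=np.hypot(.19,.05);a0=np.arctan2(.05,.19)
def p(t): T=np.radians(t);return np.array([0,rr*(np.cos(a0)-np.cos(a0+T)),-rr*(np.sin(a0+T)-np.sin(a0))])-R.from_rotvec([t/3,0,0],degrees=True).apply(g)
for t in np.arange(t0+2.5,61,2.5):print(t,q.apply(p(t)-p(t0)).round(4)[1:],round((t-t0)/3,1))
o=ctrl.get_obs();gp=o['eef_pos']+R.from_quat(np.roll(o['eef_rot'],-1)).apply(g)
u=np.array([.9934,.1149]);h=np.array([.4895,-.205])+.19*u
print('angle from pose',np.degrees(np.arctan2(gp[2]-.1005,(h-gp[:2])@u)-a0),np.hypot(gp[2]-.1005,(h-gp[:2])@u))
c=snap('scene','arc%d'%t0);V=cloud(c);H=cv2.cvtColor(c['img'],cv2.COLOR_RGB2HSV)
w=V-np.array([h[0],h[1],.1005]);b=w[...,0]*u[0]+w[...,1]*u[1];l=-w[...,0]*u[1]+w[...,1]*u[0]
m=(H[...,0]>80)&(H[...,0]<98)&(H[...,1]>100)&(abs(l)<.13)&(b<.0)&(b>-.21)&(w[...,2]>.0)
n=np.c_[b[m],w[...,2][m]]
n=n[np.isfinite(n).all(1)];k=cv2.fitLine(n.astype(np.float32),cv2.DIST_HUBER,0,.001,.001).ravel();print('lid face',m.sum(),k,np.degrees(np.arctan(-k[1]/k[0])))
r=np.hypot(V[...,0]-.541,V[...,1]-.171);t=(r<.03)&(V[...,2]>.1)&(V[...,2]<.13);print('timer',t.sum(),V[t].mean(0))
E
python3 arc.py 30
```

```text
{'time_s': 13.933, 'q': [-0.507, 0.3, 1.497, -0.103, 1.492, -0.605], 'eef_pos': [0.54, -0.2, 0.244], 'eef_rot': [-0.06, 0.663, 0.743, -0.066], 'wrist_force': [-8.254, 1.175, 5.651], 'opening': 0.09, 'grasp_force': 59.271}
32.5 [ 0.0051 -0.0069] 0.8
35.0 [ 0.0105 -0.0136] 1.7
37.5 [ 0.0163 -0.0201] 2.5
40.0 [ 0.0222 -0.0263] 3.3
42.5 [ 0.0285 -0.0323] 4.2
45.0 [ 0.035  -0.0379] 5.0
47.5 [ 0.0418 -0.0433] 5.8
50.0 [ 0.0487 -0.0484] 6.7
52.5 [ 0.0559 -0.0532] 7.5
55.0 [ 0.0633 -0.0577] 8.3
57.5 [ 0.0709 -0.0618] 9.2
60.0 [ 0.0787 -0.0656] 10.0
angle from pose 29.742428212351555 0.19686531884892067
lid face 5053 [ 0.8673282  -0.4977366  -0.06352279  0.04803203] 29.850367
timer 253 [0.54244535 0.17200588 0.10885959]
```

Both the arm pose and the camera put the lid at 30°, and the forces are small. I'll go on to 60°.

Call:
servo_tool(
  series="1 0 0.0051 -0.0069 0.8 0 0;1 0 0.0105 -0.0136 1.7 0 0;1 0 0.0163 -0.0201 2.5 0 0;1 0 0.0222 -0.0263 3.3 0 0;1 0 0.0285 -0.0323 4.2 0 0;1 0 0.035 -0.0379 5 0 0;1 0 0.0418 -0.0433 5.8 0 0;1 0 0.0487 -0.0484 6.7 0 0;1 0 0.0559 -0.0532 7.5 0 0;1 0 0.0633 -0.0577 8.3 0 0;1 0 0.0709 -0.0618 9.2 0 0;1 0 0.0787 -0.0656 10 0 0",
)

```text
time_s: 14.98
eef_pos: [0.628, -0.189, 0.2974]
eef_rot: [-0.117, 0.656, 0.734, -0.13]
wrist_force: [-7.1, 5.3, 13.7]
opening: 0.09
grasp_force: 58.7
```

Call:
servo_tool(
  series="1 0 0 0 0 0 0;1 0 0 0 0 0 0;1 0 0 0 0 0 0;1 0 0 0 0 0 0;1 0 0 0 0 0 0;1 0 0 0 0 0 0",
)

```text
time_s: 15.48
eef_pos: [0.6287, -0.189, 0.2971]
eef_rot: [-0.116, 0.656, 0.735, -0.129]
wrist_force: [-4.5, 4.7, 12.3]
opening: 0.089
grasp_force: 60.4
```

```bash
python3 arc.py 60
```

```text
{'time_s': 15.483, 'q': [-0.397, 0.556, 1.067, -0.173, 1.822, -0.528], 'eef_pos': [0.629, -0.189, 0.297], 'eef_rot': [-0.116, 0.656, 0.735, -0.129], 'wrist_force': [-4.541, 4.735, 12.253], 'opening': 0.089, 'grasp_force': 60.411}
angle from pose 60.04681650614056 0.1978743799672946
lid face 3644 [ 0.49823233 -0.86704355 -0.04360148  0.09358191] 60.116875
timer 254 [0.54267537 0.17187374 0.10877658]
```

View pics/arc60.png

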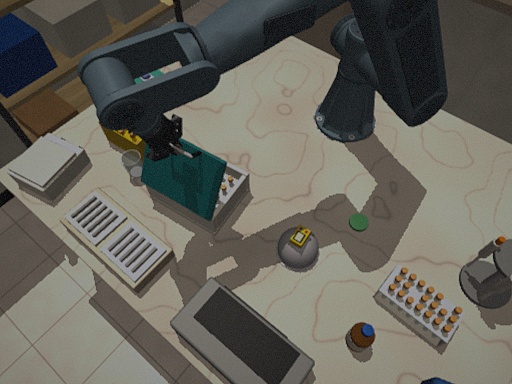

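The lid stands at 60° with the handle gripped near (180,150). The timer is on the bowl at (300,237), and the other things are in place.

```bash
python3 -c "
from bench import ctrl
print(ctrl.hand_in())"
```

```text
the job is handed in; nothing more can be done
None
```

The timer is balanced face up on the bowl's crown and released, the lid is held still by its handle at about 60° (60.1° in the last camera reading), and the job is handed in; no verdict came back.

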